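Pack up a levelling board with two tapered offcuts and lay a batten on it

TASK

Pack up the bare end of the levelling board so that the batten will lie level: set the longer tapered offcut squarely in the pencilled outline, then lay the shorter tapered offcut centred on top of it, in line with it and with its thick end over the other's thin end, so that the top comes out level, and let it rest there by itself. Then lay the batten flat along the middle of the board, one end bearing on the fixed riser and the other on the pile. Keep both offcuts the same way up as they lie now, and leave the other things where they are.

Things in the scene. Friction and masses are not known exactly. Their poses are not given: they have to be found in the camera images.
- board: levelling board, fixed: white-faced base board 230 (x) x 100 (y) x 12 mm lying on the bench. A riser block, 40 (x) x 60 (y) mm and 66 mm high above the base board (top 78 mm above the bench), is fixed to it at the -x end, centred at x = -90 mm. The other end is bare but for a pencilled rectangle. Origin: centre of the underside; x runs along the board from the riser end to the bare end, z up
- outline (a point): centre of the pencilled rectangle (128 x 58 mm, long side along the board) on the base board, at x = +50 mm of the board, 12 mm above the bench
- riser_top (a point): centre of the riser's top face, 78 mm above the bench, at x = -90 mm of the board
- wedge_long: longer tapered softwood offcut, loose, lying on its flat base: 120 (x) x 50 (y) mm, thickness rising evenly from 27 mm at the -x end to 41 mm at the +x end (taper 0.118 rad), upright parallel long sides, thick end sawn a little out of square. About 0.12 kg. Origin: centre of the underside; z up; x points to the thick end
- wedge_long_top (a point): centre of the sloping top face of the longer offcut, 34.1 mm above its underside; its z axis is square to that face, its x points up the slope to the thick end
- wedge_short: shorter tapered softwood offcut, loose, lying on its flat base: 84 (x) x 50 (y) mm, thickness rising evenly from 27 mm at the -x end to 37 mm at the +x end (same taper, 0.118 rad), one corner of the thin end cut off (16 x 13 mm), upright parallel long sides. About 0.08 kg. Origin: centre of the underside; z up; x points to the thick end
- wedge_short_top (a point): centre of the sloping top face of the shorter offcut, 32 mm above its underside; its z axis is square to that face, so upright when the top is level. Centred on the longer offcut with the tapers opposed, this point is 66 mm above the longer one's underside
- batten: straight softwood batten, loose, 200 (x, long) x 40 (y) x 22 (z) mm, about 0.15 kg. Origin: centre of the underside; z up
- platform: fixed grey platform 280 (x) x 310 (y) mm, its top 90 mm above the bench; the two tapered offcuts, the batten and the roll of tape start on it; a bench grinder about 250 mm high stands close to its right, and the ledge of the parts cabinet, 160 to 180 mm above the bench, overhangs its rear edge; the vise stands before the levelling board. Origin: centre of the underside
- block_red: bystander: darker rectangular hardwood offcut, 45 (x) x 110 (y) x 32 mm, not tapered, lying on the bench; leave it. Origin: centre of the underside
- glue_bottle: bystander: upright glue bottle, 49 mm across and 150 mm high, at the back of the bench; leave it. Origin: centre of the underside
- tape_black: bystander: roll of black tape, 68 mm across and 19 mm high, lying on the back of the platform; leave it. Origin: centre of the underside

How it is judged:
By the outcome, as a careful person would: the job done as asked, in the order asked, and still so for the second after the job is handed in, with the robot touching nothing.
It also fails if it takes over 72 s, if anything falls off the work surface, if the arm or the gripper's body presses on something with over 40 N, if the wrist force passes 120 N, or if a joint passes its speed limit or range.

ROBOT

A 6-joint arm with a two-finger parallel gripper is mounted at the origin on a cart in front of the work surface, level with it; the furniture and walls round the work are solid. World frame = base frame: x ahead of the robot, y to its left, z up, the work surface at z = 0. Lengths are in m, angles in rad, forces in N, time in s.
With the tool pointing down it reaches from about 0.35 to 0.925 m from the base axis. Payload 6.4 kg.
Tool frame: the origin (TCP) lies midway between the tips of the shut fingers; the grasp point (between the pads) lies 19 mm behind it; z points along the fingers, y is the line along which they close (so a half turn about z gives the same grasp; the last joint's range is limited). The gripper opens to 85 mm and grips with 20 to 120 N. Pads are 22 mm wide; open, the fingers measure 114 mm over their backs; the gripper's body (76 mm by 85 mm) begins 54 mm behind the grasp point. The pads swing forward as they close: fully open they stand 13 mm farther back than shut.
Start: joints at [1.108, 0.245, 1.558, -0, 1.339, -0.174], TCP at [0.185, 0.623, 0.231] pointing down, gripper open.
Joint ranges: [-3.13, 3.13], [-1.02, 2.26], [0.13, 2.54], [-0.95, 4.09], [0.21, 2.88], [-2.74, 2.74]. Speed limits (rad/s): [2.57, 2.57, 3.14, 3.14, 3.14, 3.14].

INTERFACE

Orientations are given as [roll, pitch, yaw] about the fixed x, y, z axes, in that order (R = Rz(yaw) Ry(pitch) Rx(roll)).
In Python, from cell import robot gives the robot as it stands.
- The arm moves only by the tool apply_moves, never from a script. Its argument "increments" is text: rows parted by semicolons, each of 5 numbers parted by spaces: the opening, from -1 (shut) to 1 (fully open), then the shift along the tool's x, y, z as a fraction of full scale, then the turn about the tool's z as a fraction of full scale. In form: grip x y z roll; .... A call has 1 to 20 rows; each row shifts and turns the commanded pose from where the row before left it, along the tool's axes as they then stand; what a row does not reach is not made up. Full scale, the value 1, is 250 mm for a shift and 360 degrees for a turn. A row lasts 1/10 s, in which the tool goes at most 50 mm and 8.59 degrees, less where a joint would pass 70% of its speed; a pose out of reach is approached as far as the arm can. A call with a number of a shift or a turn outside -1 to 1 is refused whole. A call with a gripper value outside its range is refused whole. The fingers move at their own pace and stop on an object; the grip force is fixed at half the most. Time passes only in rows, so rows that do not move let the fingers close. It gives the time, the measured TCP pose, the force, the opening and the grip force at its end, in the units of the state.
- robot.read_state(): the state, without advancing time (a new reading comes with each control period).
- robot.capture(name): name is "scene" or "top" or "wrist"; returns (picture, depth): 384x512x3 uint8, blue, green, red; 384x512 float32, m along the optical axis (not along the pixel's ray), 0 where there is no reading.
- robot.camera_params(name): a dict with "camera_matrix" (3x3 intrinsics, pixels), "origin" and "rotation" of the camera in the world. Camera axes: x right, y down, z forward; pixel columns grow to the right and rows downward; lengths in m; the calibration is good to about 2 mm. The wrist camera is an equidistant fisheye: a pixel r from the principal point sees the ray r / f radians off the axis. A picture is of the moment at which its call begins: read the wrist's pose just before it. camera_params takes no time and is no camera call; for the wrist camera it gives the pose at the moment of the call.
- robot.job_done(): hands the job in; it is judged then, once.
The state is a dict: "time_s": time; "joints": joint angles; "qd": joint speeds; "tau": joint torques, N m; "tcp_pos": TCP position; "tool_rot": TCP orientation; "wrist_force": force on the tool from outside, world axes, zero at the start; "torque": the same for the moment, N m; "finger_gap": finger opening in m; "gripper_force": force on a finger pad.
Only numpy, scipy, OpenCV 4.12 (cv2) and the standard library are available. Lean on these libraries where they do the work, as an engineer would, in place of code of your own. Each camera call takes 0.05 s, during which the arm holds its last target. There are 200 camera calls.

## Working session

There is one attempt and no reset: what is moved stays moved. The work goes in short steps, Python scripts to look and compute and a tool call to move; the robot and the scene stay as the last step left them, time stands still between calls to the robot, and variables do not carry over. Pictures are saved under pics/ and viewed, at most 10 in all, crops included, and the job is handed in when it is done.

Besides the shell and the picture viewer there is one more tool, called by a JSON object that holds its "api" and its "payload". apply_moves: Moves the arm, as the interface text tells. Shift numbers are shares of 250 mm and turn numbers shares of 360 degrees, none past 1 either way. Its arguments: {"type":"object","properties":{"increments":{"type":"string"}},"required":["increments"]}

```bash
ls; mkdir -p pics
python3 - <<'E'
from cell import robot
import cv2,numpy as np
s=robot.read_state();print(s)
for n in ("scene","top"):
    p,d=robot.capture(n);cv2.imwrite(f"pics/{n}0.png",p);np.savez(f"pics/{n}0.npz",p=p,d=d)
    c=robot.camera_params(n);print(n,c)
    cv2.imwrite
a=cv2.imread("pics/scene0.png");b=cv2.imread("pics/top0.png")
cv2.imwrite("pics/top0b.png",cv2.resize(b,(800,600),interpolation=cv2.INTER_CUBIC))
E
```

```text
pics
{'time_s': 0.0, 'joints': array([ 1.10789584e+00,  2.45826945e-01,  1.55902823e+00,  6.91848541e-06,
        1.33868154e+00, -1.74118329e-01]), 'qd': array([-5.69593705e-04, -1.17969934e-05, -1.56841295e-03,  5.35337914e-04,
       -7.72713901e-04,  1.91644891e-03]), 'tau': array([-7.46747955e-04, -4.29492652e+01, -3.26141524e+01, -1.07890462e-04,
        5.09773250e-03,  3.09103569e-06]), 'tcp_pos': array([0.18486078, 0.62257511, 0.23016444]), 'tool_rot': array([-3.13967915e+00, -3.43417679e-04,  2.85280857e+00]), 'wrist_force': array([-0.38090706,  0.31797988,  0.34449524]), 'torque': array([-0.00670995,  0.00863727, -0.04991887]), 'gripper_force': 0.0, 'finger_gap': 0.08524197074414581}
scene {'camera_matrix': array([[356.21599753,   0.        , 252.84816662],
       [  0.        , 356.21599753, 190.77618904],
       [  0.        ,   0.        ,   1.        ]]), 'origin': array([ 0.13626801, -0.29565887,  0.72187802]), 'rotation': array([-2.38025737, -0.0200884 , -0.86572337])}
top {'camera_matrix': array([[471.91019449,   0.        , 257.45356287],
       [  0.        , 471.91019449, 195.3807533 ],
       [  0.        ,   0.        ,   1.        ]]), 'origin': array([0.34744886, 0.20105941, 1.40591342]), 'rotation': array([-2.92840207,  0.00480925, -2.11974185])}
```

View pics/top0b.png

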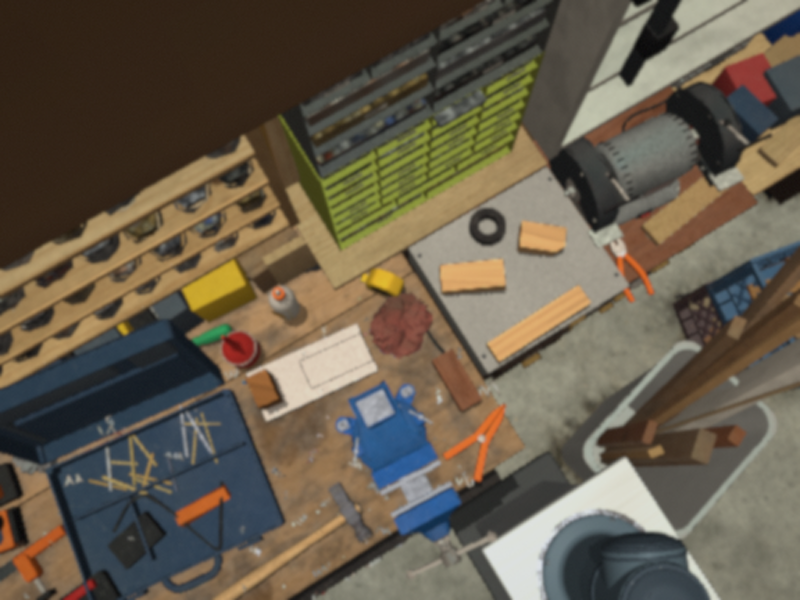

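View pics/scene0.png

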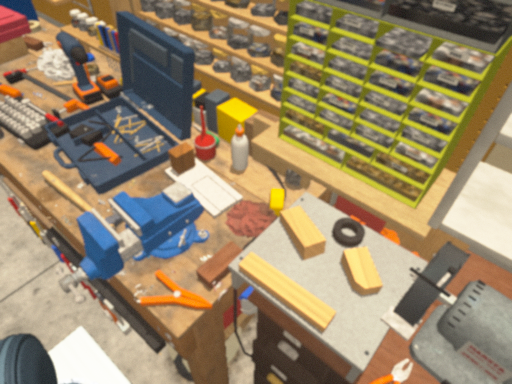

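The top view (800-px scale) shows the long wedge at (473,276), the short wedge at (542,237) with its cut corner, the batten at (540,325), the tape at (488,226), and the board at (312,372) with its riser at (263,388). I'll measure these next.

```bash
cat > h.py <<'E'
import numpy as np, cv2
from scipy.spatial.transform import Rotation as R
from cell import robot
def cam(n):
    c=robot.camera_params(n); return c["camera_matrix"],np.array(c["origin"]),R.from_euler("xyz",c["rotation"]).as_matrix()
def ray(n,uv):
    K,o,M=cam(n); uv=np.atleast_2d(uv).astype(float)
    return o,np.c_[(uv-K[:2,2])/[K[0,0],K[1,1]],np.ones(len(uv))]@M.T
def plane(n,uv,z):
    o,d=ray(n,uv); return o+d*((z-o[2])/d[:,2])[:,None]
def cloud(n,d):
    v,u=np.mgrid[:384,:512]; o,r=ray(n,np.c_[u.ravel(),v.ravel()]); return (o+r*d.ravel()[:,None]).reshape(384,512,3)
def proj(n,P):
    K,o,M=cam(n); q=(np.atleast_2d(P)-o)@M; return q[:,:2]/q[:,2:]*[K[0,0],K[1,1]]+K[:2,2]
E
python3 - <<'E'
from h import *
for n in("top","scene"):
    z=np.load(f"pics/{n}0.npz");p,d=z["p"],z["d"];X=cloud(n,d)
    print(n,"tcp px",proj(n,[.185,.623,.231]), "base",proj(n,[0,0,0.]))
    pts={"long":(473,276),"short":(542,237),"batten":(540,325),"tape":(500,238),"board":(330,365),"riser":(263,385),"plat":(450,320),"bench":(330,440)} if n=="top" else {}
    for k,(u,v) in pts.items():
        u=int(u*.64);v=int(v*.64);print(k,p[v,u],cv2.cvtColor(p[v:v+1,u:u+1],cv2.COLOR_BGR2HSV)[0,0],X[v,u].round(4))
    if n=="scene":
        for k,(u,v) in {"long":(303,228),"short":(362,268),"batten":(285,287),"board":(210,185)}.items(): print(k,p[v,u],cv2.cvtColor(p[v:v+1,u:u+1],cv2.COLOR_BGR2HSV)[0,0],X[v,u].round(4))
    P=X[...,:]
    hsv=cv2.cvtColor(p,cv2.COLOR_BGR2HSV)
    m=((P[...,2]>.105)&(P[...,2]<.14)&(hsv[...,1]>70)&(P[...,0]<.9)&(P[...,1]<.36)&(P[...,1]>-.1)).astype(np.uint8)
    nn,l,st,ce=cv2.connectedComponentsWithStats(m)
    for i in range(1,nn):
        if st[i,4]>150:
            q=P[l==i]; r=cv2.minAreaRect((q[:,:2]*1000).astype(np.float32)); print(st[i],ce[i].round(1),q.mean(0).round(4),[np.round(t,1) for t in r],q[:,2].min().round(3),q[:,2].max().round(3))
E
```

```text
top tcp px [[138.989603   458.86818807]] base [[384.85479064 366.95919582]]
long [109 169 221] [ 16 129 221] [ 0.5707 -0.0754  0.1174]
short [101 157 208] [ 16 131 208] [ 0.5666 -0.2208  0.1203]
batten [105 163 215] [ 16 130 215] [ 0.4316 -0.1296  0.1098]
tape [58 63 66] [19 31 66] [ 0.6061 -0.1609  0.1036]
board [187 208 223] [ 17  41 223] [0.5828 0.2267 0.013 ]
riser [ 52  96 146] [ 14 164 146] [0.6035 0.3475 0.0769]
plat [56 62 64] [23 32 64] [ 0.5333 -0.0102  0.0444]
bench [ 79 114 145] [ 16 116 145] [0.4623 0.2981 0.0037]
[151 146  48  34 582] [171.9 162.8] [0.794  0.2185 0.1238] [array([793.5, 211.3]), array([ 56.3, 120.6]), np.float64(0.8)] 0.105 0.14
[124 166  34  30 539] [141.  180.8] [0.7968 0.3186 0.1151] [array([797.8, 319. ]), array([81.9, 54.8]), np.float64(89.4)] 0.105 0.125
[281 167  37  21 583] [297.4 177.3] [ 0.5737 -0.0615  0.1209] [array([573.8, -67.1]), array([98.2, 51.7]), np.float64(62.8)] 0.105 0.134
[312 207  28  25 354] [325.3 218.9] [ 0.4345 -0.0655  0.1118] [array([434.6, -65.7]), array([39.6, 68.6]), np.float64(0.7)] 0.105 0.119
[227 249  47  52 899] [249
[... 394 characters left out ...]
4 251] [0.6002 0.2377 0.0096]
[221  99  58  36 811] [246.9 115.3] [0.8044 0.2806 0.118 ] [array([811. , 271.6]), array([179.4,  85.5]), np.float64(88.0)] 0.105 0.14
[132 193  62  41 957] [161.2 207.5] [0.408  0.1869 0.1191] [array([400.6, 200.2]), array([147.3,  96.1]), np.float64(7.4)] 0.105 0.14
[280 205  35  42 746] [296.6 222.2] [ 0.5719 -0.0645  0.121 ] [array([575.3, -68.4]), array([94.6, 51. ]), np.float64(62.8)] 0.105 0.13
[ 81 231  36  31 283] [ 94.8 249.7] [0.2475 0.195  0.1238] [array([251.5, 194.5]), array([33. , 90.3]), np.float64(19.5)] 0.105 0.14
[238 252  39  32 628] [256.6 267.2] [ 0.434 -0.068  0.112] [array([435.9, -67.3]), array([41.7, 65.1]), np.float64(1.6)] 0.105 0.116
```

```bash
cat >> h.py <<'E'
def topfaces(n,p,X,reg):
    """wood blobs in world region reg=(x0,x1,y0,y1,z0,z1): plane-fit top faces -> rects"""
    hsv=cv2.cvtColor(p,cv2.COLOR_BGR2HSV)
    P=X; m=(hsv[...,1]>85)&(hsv[...,0]>8)&(hsv[...,0]<30)
    for i in range(3): m&=(P[...,i]>reg[2*i])&(P[...,i]<reg[2*i+1])
    nn,l,st,ce=cv2.connectedComponentsWithStats(m.astype(np.uint8),connectivity=4); out=[]
    for i in range(1,nn):
        if st[i,4]<200: continue
        q=P[l==i]; z=q[:,2]; w=np.ones(len(q),bool)
        for t in(.01,.006,.004,.003,.003):
            A=np.c_[q[:,:2],np.ones(len(q))]; a=np.linalg.lstsq(A[w],z[w],rcond=None)[0]; w=np.abs(A@a-z)<t
        r=cv2.minAreaRect((q[w,:2]*1000).astype(np.float32))
        out.append((st[i,4],w.sum(),np.round(r[0],1),np.round(r[1],1),round(r[2],1),"slope",np.hypot(*a[:2]).round(3),"updir",np.degrees(np.arctan2(a[1],a[0])).round(1),"z",(np.r_[np.array(r[0])/1000,1]@a).round(4),ce[i].round()))
    return out
E
python3 - <<'E'
from h import *
for n in("top","scene"):
    z=np.load(f"pics/{n}0.npz");p,d=z["p"],z["d"];X=cloud(n,d)
    for o in topfaces(n,p,X,(.3,.72,-.34,.05,.098,.14)):print(n,*o)
    for o in topfaces(n,p,X,(.5,.7,.25,.42,.06,.09)):print(n,"riser",*o)
    hsv=cv2.cvtColor(p,cv2.COLOR_BGR2HSV)
    m=((hsv[...,1]<75)&(hsv[...,2]>150)&(X[...,0]>.4)&(X[...,0]<.75)&(X[...,1]>.05)&(X[...,1]<.42)&(abs(X[...,2]-.012)<.012)).astype(np.uint8)
    nn,l,st,ce=cv2.connectedComponentsWithStats(m)
    for i in range(1,nn):
        if st[i,4]>150:
            v,u=np.nonzero(l==i);q=plane(n,np.c_[u,v],.012)[:,:2]*1000;r=cv2.minAreaRect(q.astype(np.float32));print(n,"white",st[i],r)
E
```

```text
top 550 359 [ 563.8 -223. ] [83.9 50.9] 51.2 slope 0.132 updir 48.4 z 0.1212 [346. 152.]
top 788 541 [569.9 -74.3] [114.1  51.2] 62.9 slope 0.119 updir -120.7 z 0.1233 [302. 177.]
top 1029 734 [ 436.  -131.4] [ 40.1 199.3] 0.9 slope 0.005 updir 157.2 z 0.1116 [344. 207.]
top riser 327 221 [599.  352.5] [40.1 59.3] 82.8 slope 0.016 updir 70.0 z 0.0779 [168. 249.]
top white [ 158  207   84   62 2222] ((591.6025390625, 262.1777648925781), (231.94931030273438, 106.25222778320312), 83.26416778564453)
scene 1339 938 [571.  -77.3] [114.6  51. ] 63.4 slope 0.12 updir -112.8 z 0.1239 [303. 231.]
scene 1266 1003 [ 565.1 -226. ] [84.5 50.9] 51.9 slope 0.12 updir 50.5 z 0.1222 [361. 270.]
scene 2362 2057 [ 436.7 -134.5] [ 40.8 198.7] 1.0 slope 0.007 updir -3.4 z 0.1122 [287. 291.]
scene riser 315 218 [600.8 349.3] [41.1 60.7] 83.4 slope 0.021 updir 66.0 z 0.0775 [180. 151.]
scene white [ 165  158   78   60 1884] ((586.8585815429688, 255.31410217285156), (237.3634033203125, 111.36958312988281), 81.4001235961914)
```

{"api": "apply_moves", "payload": {"increments": "1 0 0 -0.1 0.02;1 0 0 -0.1 0.0233;1 0 0 -0.1 0.0233;1 0 0 -0.1 0.0233;1 0 0 0 0.0233;1 0 0 0 0.0233;1 0 0 0 0.0233;1 0 0 0 0.0233;1 0 0 0 0.0233;1 0 0 0 0.0233;1 0 0 0 0.0233;1 0 0 0 0.0233;1 0 0 0 0.0033;1 0 0 0 0"}}

```text
time_s: 1.5
tcp_pos: [0.1851, 0.623, 0.3309]
tool_rot: [-3.142, 0.001, 1.098]
wrist_force: [-0.4, 0.4, -0.4]
finger_gap: 0.0855
gripper_force: 0.0
```

```bash
cat >> h.py <<'E'
def go(x,y,z,yaw=None):
    """fractions in tool axes to reach target TCP; turn fraction (do turn separately)"""
    s=robot.read_state(); M=R.from_euler("xyz",s["tool_rot"]).as_matrix(); d=M.T@(np.array([x,y,z])-s["tcp_pos"])
    y0=np.degrees(s["tool_rot"][2]); t=0 if yaw is None else -((yaw-y0+180)%360-180)/360
    print("t",round(s["time_s"],2),"tcp",s["tcp_pos"].round(4),"yaw",y0.round(2),"rp",s["tool_rot"][:2].round(4),"gap",s["finger_gap"].round(4),"F",s["wrist_force"].round(1),"| frac",(d/.25).round(4),"turn",round(t,4))
E
python3 - <<'E'
from h import *
go(.5705,-.076,.30,63)
X=np.concatenate([cloud(n,np.load(f"pics/{n}0.npz")["d"]).reshape(-1,3) for n in("top","scene")])
for k,(x,y) in dict(long=(.5705,-.076),short=(.5645,-.2245),pile=(.583,.212),bat=(.436,-.133),bplace=(.59,.272)).items():
    for zz in(.085,.15,.2,.25):
        q=X[(X[:,2]>zz)&(X[:,2]<.6)]; dd=np.hypot(q[:,0]-x,q[:,1]-y); i=dd.argmin(); print(k,zz,dd.min().round(3),q[i].round(3))
E
```

```text
Traceback (most recent call last):
  File "h.py", line 33, in go
    print("t",round(s["time_s"],2),"tcp",s["tcp_pos"].round(4),"yaw",y0.round(2),"rp",s["tool_rot"][:2].round(4),"gap",s["finger_gap"].round(4),"F",s["wrist_force"].round(1),"| frac",(d/.25).round(4),"turn",round(t,4))
                                                                                                                       ^^^^^^^^^^^^^^^^^^^^^
AttributeError: 'float' object has no attribute 'round'
```

```bash
sed -i 's/s\["finger_gap"\].round(4)/round(s["finger_gap"],4)/' h.py
python3 - <<'E'
from h import *
go(.5705,-.076,.30,63)
X=np.concatenate([cloud(n,np.load(f"pics/{n}0.npz")["d"]).reshape(-1,3) for n in("top","scene")])
for k,(x,y) in dict(long=(.5705,-.076),short=(.5645,-.2245),pile=(.583,.212),bat=(.436,-.133),bplace=(.59,.272)).items():
    for zz in(.085,.15,.2,.25):
        q=X[(X[:,2]>zz)&(X[:,2]<.6)]; dd=np.hypot(q[:,0]-x,q[:,1]-y);dd[(dd<.07)&(q[:,2]<.14)]=9; i=dd.argmin(); print(k,zz,dd.min().round(3),q[i].round(3))
E
```

```text
t 1.5 tcp [0.1851 0.623  0.3309] yaw 62.93 rp [-3.1416e+00  7.0000e-04] gap 0.0855 F [-0.4  0.4 -0.4] | frac [-1.788   2.6451  0.1247] turn -0.0002
long 0.085 0.07 [ 0.621 -0.124  0.092]
long 0.15 0.092 [ 0.662 -0.063  0.169]
long 0.2 0.137 [ 0.708 -0.081  0.472]
long 0.25 0.137 [ 0.708 -0.081  0.472]
short 0.085 0.067 [ 0.601 -0.281  0.598]
short 0.15 0.067 [ 0.601 -0.281  0.598]
short 0.2 0.067 [ 0.601 -0.281  0.598]
short 0.25 0.067 [ 0.601 -0.281  0.598]
pile 0.085 0.086 [0.497 0.219 0.091]
pile 0.15 0.101 [0.664 0.151 0.171]
pile 0.2 0.168 [0.715 0.109 0.336]
pile 0.25 0.168 [0.715 0.109 0.336]
bat 0.085 0.07 [ 0.449 -0.202  0.11 ]
bat 0.15 0.185 [ 0.526 -0.294  0.245]
bat 0.2 0.185 [ 0.526 -0.294  0.245]
bat 0.25 0.221 [ 0.601 -0.281  0.598]
bplace 0.085 0.071 [0.568 0.34  0.085]
bplace 0.15 0.127 [0.689 0.352 0.154]
bplace 0.2 0.153 [0.677 0.398 0.215]
bplace 0.25 0.159 [0.685 0.399 0.264]
```

{"api": "apply_moves", "payload": {"increments": "1 -0.099 0.147 0.01 0;1 -0.099 0.147 0.01 0;1 -0.099 0.147 0.01 0;1 -0.099 0.147 0.01 0;1 -0.099 0.147 0.01 0;1 -0.099 0.147 0.01 0;1 -0.099 0.147 0.01 0;1 -0.099 0.147 0.01 0;1 -0.099 0.147 0.01 0;1 -0.099 0.147 0.01 0;1 -0.099 0.147 0.01 0;1 -0.099 0.147 0.01 0;1 -0.099 0.147 0.01 0;1 -0.099 0.147 0.01 0;1 -0.099 0.147 0.01 0;1 -0.099 0.147 0.01 0;1 -0.099 0.147 0.01 0;1 -0.1 0.146 0.02 0;1 0 0 0 0;1 0 0 0 0"}}

```text
time_s: 3.5
tcp_pos: [0.5694, -0.0764, 0.2832]
tool_rot: [-3.14, -0.0, 1.096]
wrist_force: [0.6, 0.5, 0.5]
finger_gap: 0.0853
gripper_force: 0.0
```

Run:
```python
from h import *
go(.5705,-.076,.20,63)
c=robot.camera_params("wrist");print(c)
p,d=robot.capture("wrist");cv2.imwrite("pics/w1.png",p);np.savez("pics/w1.npz",p=p,d=d,o=c["origin"],r=c["rotation"],K=c["camera_matrix"])
```

```text
t 3.5 tcp [ 0.5694 -0.0764  0.2832] yaw 62.8 rp [-3.1402 -0.    ] gap 0.0853 F [0.6 0.5 0.5] | frac [0.0033 0.0038 0.3326] turn -0.0005
{'camera_matrix': array([[297.31863964,   0.        , 256.20511313],
       [  0.        , 297.31863964, 189.29699994],
       [  0.        ,   0.        ,   1.        ]]), 'origin': array([ 0.60475742, -0.00557988,  0.42536771]), 'rotation': array([ 2.82945877e+00,  1.77681713e-04, -4.73985938e-01])}
```

View pics/w1.png

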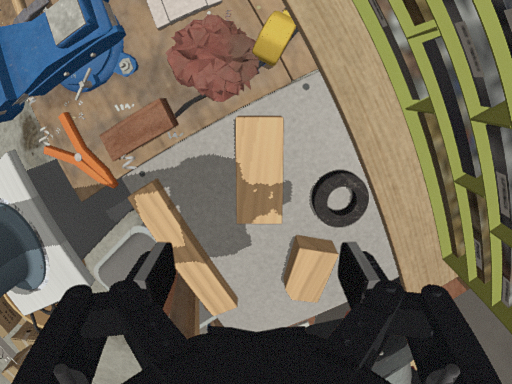

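The wrist view shows the long wedge upright between (237,117) and (282,223), the short one at (312,268), the batten from (140,190) to (225,310), and the tape at (340,198). I'll refine the positions from this view.

```bash
cat >> h.py <<'E'
def wcloud(f):
    z=np.load(f); K=z["K"]; M=R.from_euler("xyz",z["r"]).as_matrix(); v,u=np.mgrid[:384,:512]
    q=np.stack([(u-K[0,2])/K[0,0],(v-K[1,2])/K[1,1]],-1); t=np.linalg.norm(q,axis=-1)
    r=np.dstack([q*(np.tan(np.minimum(t,1.45))/np.maximum(t,1e-9))[...,None],np.ones(t.shape)])
    return z["p"],z["o"]+(r*z["d"][...,None])@M.T
def shot(f):
    c=robot.camera_params("wrist");p,d=robot.capture("wrist");cv2.imwrite(f"pics/{f}.png",p);np.savez(f"pics/{f}.npz",p=p,d=d,o=c["origin"],r=c["rotation"],K=c["camera_matrix"])
    return wcloud(f"pics/{f}.npz")
E
python3 - <<'E'
from h import *
p,X=wcloud("pics/w1.npz")
for o in topfaces("w",p,X,(.3,.68,-.34,.05,.098,.14)):print(*o)
E
```

```text
4961 4941 [571.9 -75.6] [114.   49.4] 63.1 slope 0.123 updir -116.4 z 0.1234 [259. 169.]
4512 3982 [ 437.7 -132.8] [ 41.4 199.5] 0.8 slope 0.01 updir -169.2 z 0.1116 [182. 248.]
2494 1950 [ 566.5 -223.6] [83.9 49.6] 51.6 slope 0.116 updir 47.7 z 0.122 [309. 268.]
```

Run:
```python
from h import *
p,X=wcloud("pics/w1.npz")
hsv=cv2.cvtColor(p,cv2.COLOR_BGR2HSV)
for c,a,h in(((.5719,-.0756),-116.9,.07),((.5665,-.2236),51.6,.055)):
    a=np.radians(a);q=X[(hsv[...,1]>85)&(X[...,2]>.108)&(X[...,2]<.14)][:,:3]
    d=q[:,:2]-c;x=d@[np.cos(a),np.sin(a)];y=d@[-np.sin(a),np.cos(a)]
    k=(abs(x)<h)&(abs(y)<.032)
    x,y,z=x[k],y[k],q[k,2]
    for lo in np.arange(-.025,.025,.01):
        s=(y>=lo)&(y<lo+.01);print(round(lo,3),np.percentile(x[s],[.3,99.7]).round(4),"zends",z[s][x[s]<x[s].min()+.006].mean().round(4),z[s][x[s]>x[s].max()-.006].mean().round(4))
    print("y",np.percentile(y,[.3,99.7]).round(4))
print(proj("scene",[.5719,-.0756,.124]))
```

```text
-0.025 [-0.0569  0.0563] zends 0.1162 0.13
-0.015 [-0.0569  0.0555] zends 0.1162 0.1298
-0.005 [-0.0568  0.0554] zends 0.1163 0.13
0.005 [-0.0568  0.0553] zends 0.1162 0.1299
0.015 [-0.0568  0.0555] zends 0.1164 0.1301
y [-0.0244  0.0245]
-0.025 [-0.0418  0.041 ] zends 0.1177 0.1207
-0.015 [-0.0416  0.041 ] zends 0.1174 0.1206
-0.005 [-0.0411  0.0412] zends 0.1176 0.1209
0.005 [-0.0417  0.0413] zends 0.1173 0.121
0.015 [-0.0342  0.0412] zends 0.1182 0.12
y [-0.0242  0.0248]
[[300.88222672 223.77832755]]
```

Run:
```python
from h import *
z=np.load("pics/scene0.npz");p=z["p"];X=cloud("scene",z["d"]);hsv=cv2.cvtColor(p,cv2.COLOR_BGR2HSV)
c=(.5710,-.0773);a=np.radians(-116.9)
d=X[...,:2]-c;x=d@[np.cos(a),np.sin(a)];y=d@[-np.sin(a),np.cos(a)]
m=(abs(x)<.075)&(abs(y)<.03)&(hsv[...,1]>75)&(X[...,2]>.09)&(X[...,2]<.14)
for lo in np.arange(-.024,.024,.012):
    print(round(lo,3),[(round(zz,3),np.percentile(x[s],[50,98]).round(4).tolist(),s.sum()) for zz in np.arange(.092,.134,.006) if (s:=m&(y>=lo)&(y<lo+.012)&(abs(X[...,2]-zz)<.003)&(x>.04)).any()])
print(x[m].min())
big=cv2.resize(p[185:295,270:400],None,fx=5,fy=5,interpolation=cv2.INTER_CUBIC);cv2.imwrite("pics/crop1.png",big)
```

```text
-0.024 [(np.float64(0.092), [0.0614, 0.0625], np.int64(6)), (np.float64(0.098), [0.0607, 0.0619], np.int64(11)), (np.float64(0.104), [0.0602, 0.0607], np.int64(10)), (np.float64(0.11), [0.0586, 0.0598], np.int64(10)), (np.float64(0.116), [0.0579, 0.0591], np.int64(13)), (np.float64(0.122), [0.0569, 0.0586], np.int64(13)), (np.float64(0.128), [0.0495, 0.0568], np.int64(43)), (np.float64(0.134), [0.0561, 0.0562], np.int64(3))]
-0.012 [(np.float64(0.092), [0.0611, 0.0621], np.int64(6)), (np.float64(0.098), [0.0608, 0.0623], np.int64(9)), (np.float64(0.104), [0.0599, 0.0612], np.int64(10)), (np.float64(0.11), [0.0593, 0.0606], np.int64(13)), (np.float64(0.116), [0.0583, 0.0594], np.int64(9)), (np.float64(0.122), [0.0572, 0.0585], np.int64(10)), (np.float64(0.128), [0.0483, 0.0571], np.int64(37)), (np.float64(0.134), [0.0544, 0.0567], np.int64(9))]
0.0 [(np.float64(0.092), [0.0622, 0.0626], np.int64(7)), (np.float64(0.098), [0.0611, 0.0621], np.int64(9)), (np.float64(0.104), [0.0604, 0.0609], np.int64(7)), (np.float64(0.11), [0.0596, 0.0613], np.int64(12)), (np.float64(0.116), [0.0581, 0.0587], np.int64(8)), (np.float64(0.122), [0.0575, 0.0592], np.int64(9)), (np.float64(0.128), [0.05, 0.0572], np.int64(44)), (np.float64(0.134), [0.0538, 0.055], np.int64(3))]
0.012 [(np.float64(0.092), [0.0626, 0.0628], np.int64(5)), (np.float64(0.098), [0.0614, 0.0624], np.int64(13)), (np.float64(0.104), [0.0597, 0.061], np.int64(9)), (np.float64(0.11), [0.0593, 0.0603], np.int64(11)), (np.float64(0.116), [0.0582, 0.0598], np.int64(11)), (np.float64(0.122), [0.0578, 0.0583], np.int64(7)), (np.float64(0.128), [0.0498, 0.0576], np.int64(37)), (np.float64(0.134), [0.0533, 0.0568], np.int64(8))]
-0.060840342710013345
```

View pics/crop1.png

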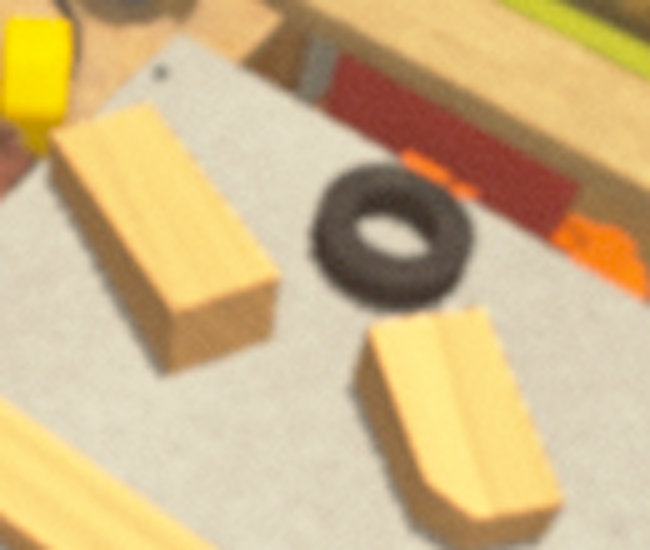

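The crop confirms that the thick end face leans, with its base about 6 mm beyond its top edge. That puts the long wedge's base centre at (0.5705, -0.0783). I'll grasp it there.

{"api": "apply_moves", "payload": {"increments": "1 -0.005 0.008 0.14 -0.0008;1 0 0 0.15 0;1 0 0 0.15 0;1 0 0 0.15 0;1 0 0 0.1 0;1 0 0 0.058 0;1 0 0 0 0;-1 0 0 0 0;-1 0 0 0 0;-1 0 0 0 0;-1 0 0 0 0;-1 0 0 0 0;-1 0 0 0 0;-1 0 0 0 0;-1 0 0 0 0"}}

```text
time_s: 5.05
tcp_pos: [0.5722, -0.0781, 0.0991]
tool_rot: [3.138, -0.001, 1.101]
wrist_force: [0.3, 0.8, 6.6]
finger_gap: 0.0487
gripper_force: 65.2
```

Run:
```python
from h import *
go(.5705,-.0783,.30,83)
```

```text
t 5.05 tcp [ 0.5722 -0.0781  0.0991] yaw 63.09 rp [ 3.1378e+00 -7.0000e-04] gap 0.0487 F [0.3 0.8 6.6] | frac [-0.0033 -0.0027 -0.8036] turn -0.0553
```

{"api": "apply_moves", "payload": {"increments": "-1 0 0 -0.1 0;-1 0 0 -0.15 0;-1 0 0 -0.15 0;-1 0 0 -0.15 0;-1 0 0 -0.05 -0.0184;-1 0 0 0 -0.0184;-1 0 0 0 -0.0184;-1 0.11 -0.012 0 0;-1 0.15 -0.012 0 0;-1 0.15 -0.012 0 0;-1 0.15 -0.012 0 0;-1 0.15 -0.012 0 0;-1 0.15 -0.012 0 0;-1 0.15 -0.012 0 0;-1 0.147 -0.01 0 0;-1 0 0 0 0;-1 0 0 0 0;-1 0 0 0 0"}}

```text
time_s: 6.85
tcp_pos: [0.5828, 0.2115, 0.2467]
tool_rot: [-3.141, 0.0, 1.447]
wrist_force: [0.1, 0.3, -1.4]
finger_gap: 0.0487
gripper_force: 64.3
```

Run:
```python
from h import *
go(.583,.212,.20,83)
p,X=shot("w2")
for o in topfaces("w",p,X,(.5,.7,.25,.42,.06,.1)):print("riser",*o)
for o in topfaces("w",p,X,(.4,.7,.05,.3,.1,.26)):print("held",*o)
```

```text
t 6.85 tcp [0.5828 0.2115 0.2467] yaw 82.91 rp [-3.1414e+00  4.0000e-04] gap 0.0487 F [ 0.1  0.3 -1.4] | frac [0.0022 0.0008 0.1867] turn -0.0002
riser 2186 2079 [600.1 351.1] [39.9 58.9] 83.9 slope 0.001 updir -76.4 z 0.0774 [257.  40.]
held 568 200 [589.6 270.2] [ 0.8 47.5] 82.7 slope 12.44 updir 82.6 z 0.2513 [257. 140.]
held 460 175 [675.7 144.7] [45.6 21.3] 39.5 slope 0.093 updir -98.6 z 0.1702 [369. 255.]
```

View pics/w2.png

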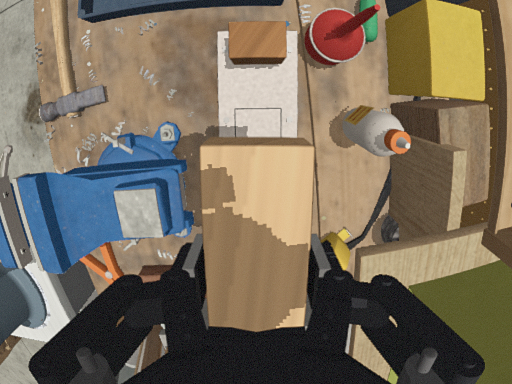

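The picture shows the riser at (257,40), the outline's near edge from (234,108) to (281,108), and the wedge held straight in the gripper. I'll fit the board's edges from it.

```bash
cat >> h.py <<'E'
def wplane(f,uv,z):
    s=np.load(f);K=s["K"];M=R.from_euler("xyz",s["r"]).as_matrix();q=(np.atleast_2d(uv)-K[:2,2])/K[0,0];t=np.linalg.norm(q,axis=1)
    r=np.c_[q*(np.tan(t)/t)[:,None],np.ones(len(t))]@M.T;o=s["o"];return o+r*((z-o[2])/r[:,2])[:,None]
E
python3 - <<'E'
from h import *
f="pics/w2.npz";p,X=wcloud(f);g=p.min(2).astype(int)
L,Rr=[],[]
for v in range(70,132):
    w=np.nonzero(g[v,190:320]>150)[0]+190
    L.append((w.min()-.5,v));Rr.append((w.max()+.5,v))
fit=[]
for e in(L,Rr):
    q=wplane(f,e,.012)[:,:2]*1000; vx,vy,x0,y0=cv2.fitLine(q.astype(np.float32),cv2.DIST_HUBER,0,.01,.01).ravel(); print("edge",np.degrees(np.arctan2(vy,vx)).round(2),x0,y0); fit.append((vx,vy,x0,y0))
c=(.6001,.3511);a=np.radians(83)
for e in fit:
    # x at y=212 along line
    t=(212-e[3])/e[1];print("x@y212",e[2]+t*e[0])
col=g[100:128,240:275].mean(1);print(col.round())
for v in(107,108,109,110):print(v,wplane(f,[(258,v)],.012).round(4))
row=g[114:130,225:292].mean(0);print(row.round())
E
```

```text
edge 83.87 543.6189 289.18036
edge 82.91 642.72406 280.10098
x@y212 535.33215
x@y212 634.2511
[198. 199. 199. 199. 198. 198. 201. 195. 120. 184. 203. 201. 200. 200.
 200. 200. 199. 198. 199. 199. 198. 198. 199. 199. 199. 198. 189. 183.]
107 [[0.5926 0.2767 0.012 ]]
108 [[0.5924 0.2754 0.012 ]]
109 [[0.5923 0.2741 0.012 ]]
110 [[0.5921 0.2729 0.012 ]]
[174. 174. 183. 184. 185. 181. 181. 183. 184. 143. 126. 182. 185. 187.
 186. 186. 184. 185. 183. 184. 182. 181. 186. 200. 199. 199. 198. 198.
 199. 199. 199. 199. 198. 198. 199. 198. 197. 197. 198. 199. 200. 201.
 200. 200. 199. 198. 198. 200. 201. 201. 198. 196. 197. 201. 202. 150.
 150. 193. 199. 198. 197. 187. 199. 200. 202. 203. 203.]
```

{"api": "apply_moves", "payload": {"increments": "-1 0 0 0 -0.0019;-1 0.0056 0.007 0.14 0;-1 0 0 0.15 0;-1 0 0 0.15 0;-1 0 0 0.15 0;-1 0 0 0.15 0;-1 0 0 0.1 0;-1 0 0 0.03 0;-1 0 0 0 0;-1 0 0 0 0"}}

```text
time_s: 7.9
tcp_pos: [0.5861, 0.2134, 0.0311]
tool_rot: [3.139, -0.001, 1.459]
wrist_force: [-0.2, -0.7, -0.4]
finger_gap: 0.0487
gripper_force: 64.3
```

Run:
```python
from h import *
go(.5847,.2127,.0211,83.6)
```

```text
t 7.9 tcp [0.5861 0.2134 0.0311] yaw 83.62 rp [ 3.1387e+00 -8.0000e-04] gap 0.0487 F [-0.2 -0.7 -0.4] | frac [-0.0035 -0.0056  0.04  ] turn 0.0001
```

{"api": "apply_moves", "payload": {"increments": "-1 -0.003 -0.0056 0.02 0;-1 0 0 0.012 0;-1 0 0 0.006 0;-1 0 0 0 0;-1 0 0 0 0"}}

```text
time_s: 8.4
tcp_pos: [0.5837, 0.213, 0.0212]
tool_rot: [3.141, 0.0, 1.46]
wrist_force: [-3.0, -0.8, 5.7]
finger_gap: 0.0485
gripper_force: 65.1
```

{"api": "apply_moves", "payload": {"increments": "0.6 0 0 0 0;0.6 0 0 0 0;0.6 0 0 0 0;0.6 0 0 0 0;0.6 0 0 -0.05 0;0.6 0 0 -0.1 0;0.6 0 0 -0.15 0;0.6 0 0 -0.15 0;0.6 0 0 -0.15 0;0.6 -0.15 0 -0.1 0;0.6 -0.15 0 -0.1 0;0.6 -0.15 0 0 0;0.6 0 0 0 0;0.6 0 0 0 0"}}

```text
time_s: 9.8
tcp_pos: [0.5708, 0.1005, 0.2207]
tool_rot: [3.141, -0.0, 1.458]
wrist_force: [0.4, 1.0, -0.4]
finger_gap: 0.0681
gripper_force: 0.0
```

Run:
```python
from h import *
go(.5665,-.2236,.25,51.6)
p,X=shot("w3")
for o in topfaces("w",p,X,(.5,.7,.29,.42,.06,.09)):print("riser",*o)
for o in topfaces("w",p,X,(.5,.68,.1,.3,.032,.07)):print("long",*o)
c=robot.read_state()
```

```text
t 9.8 tcp [0.5708 0.1005 0.2207] yaw 83.55 rp [ 3.1405e+00 -4.0000e-04] gap 0.0681 F [ 0.4  1.  -0.4] | frac [-1.2902  0.1286 -0.1177] turn 0.0888
long 3963 3874 [582.9 214.8] [112.   49.2] 83.3 slope 0.122 updir -96.5 z 0.0453 [255.  65.]
```

View pics/w3.png

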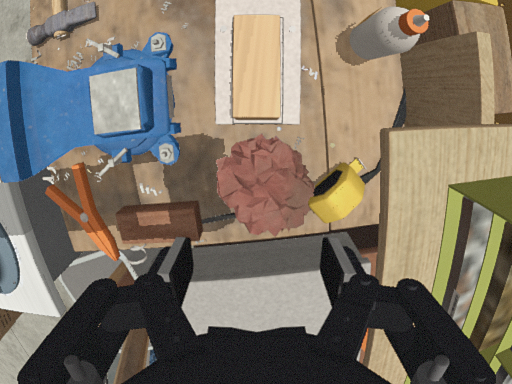

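The long wedge sits inside the outline, with its base end near row 119 and the pencil line at about row 122. I'll check the margins numerically.

Run:
```python
from h import *
f="pics/w3.npz";p,X=wcloud(f)
for v in(60,90,112,120):print(v,"L",p[v,222:242,0].tolist(),"R",p[v,274:294,0].tolist())
print("col256",p[108:130,256,0].tolist(),"col240",p[108:130,240,0].tolist())
```

```text
60 L [206, 209, 209, 208, 209, 211, 211, 212, 190, 131, 89, 123, 147, 155, 156, 151, 153, 144, 146, 141] R [152, 148, 144, 146, 148, 150, 154, 209, 159, 146, 210, 209, 208, 207, 206, 208, 209, 209, 210, 207]
90 L [209, 206, 205, 206, 205, 206, 203, 198, 150, 121, 100, 131, 152, 152, 144, 145, 145, 142, 141, 148] R [143, 146, 152, 158, 155, 145, 159, 199, 148, 166, 203, 203, 204, 205, 209, 209, 208, 207, 203, 206]
112 L [205, 204, 203, 198, 198, 200, 207, 174, 138, 132, 100, 140, 149, 142, 142, 143, 145, 153, 155, 153] R [151, 160, 158, 162, 158, 154, 154, 190, 121, 186, 210, 210, 208, 205, 210, 208, 207, 207, 207, 208]
120 L [210, 209, 206, 205, 209, 213, 211, 208, 208, 210, 158, 158, 208, 205, 204, 207, 185, 182, 182, 183] R [179, 174, 174, 195, 207, 214, 213, 178, 128, 208, 216, 212, 205, 208, 211, 209, 208, 210, 207, 208]
col256 [154, 153, 151, 149, 153, 151, 152, 152, 143, 89, 49, 78, 183, 216, 193, 108, 98, 115, 119, 121, 124, 125] col240 [155, 156, 158, 153, 155, 155, 156, 158, 145, 101, 54, 78, 182, 212, 195, 105, 119, 127, 124, 127, 127, 128]
```

Run:
```python
from h import *
f="pics/w3.npz"
u=np.array([-.1132,-.9936]);n=np.array([-u[1],u[0]])
def rep(k,uv,z):
    q=wplane(f,uv,z)[:,:2]*1000-[584.6,211.8];print(k,(q@u).round(1),(q@n).round(1))
rep("pencil LR",[(232.5,120),(281.8,120)],.012)
rep("pencilR v60,90,112",[(282.6,60),(282.2,90),(282,112)],.012)
rep("wedge top L v112,60",[(232,112),(232.5,60)],.052); rep("wedge top L v60",[(232.3,60)],.046)
rep("wedge top R v112",[(280.8,112)],.052); rep("wedge R v60",[(280.6,60)],.046)
rep("base end",[(256,119.5),(240,119.5)],.012); rep("top end",[(256,116.3)],.0525); rep("board end",[(256,122.6),(240,122.6)],.012)
```

```text
pencil LR [60.4 60.3] [-29.3  28.7]
pencilR v60,90,112 [-11.   24.7  50.8] [28.9 28.7 28.8]
wedge top L v112,60 [48.8 -5.9] [-26.6 -25.9]
wedge top L v60 [-6.6] [-26.5]
wedge top R v112 [48.7] [24.]
wedge R v60 [-6.7] [23.8]
base end [59.9 59.9] [ -1.7 -20.5]
top end [53.4] [-1.7]
board end [63.6 63.6] [ -1.7 -20.5]
```

{"api": "apply_moves", "payload": {"increments": "0.6 0 0 -0.06 0.0222;0.6 0 0 -0.06 0.0222;0.6 0 0 0 0.0222;0.6 0 0 0 0.0222;0.6 -0.09 0.07 0 0;0.6 -0.13 0.1 0 0;0.6 -0.13 0.1 0 0;0.6 -0.13 0.1 0 0;0.6 -0.13 0.1 0 0;0.6 -0.13 0.1 0 0;0.6 -0.13 0.1 0 0;0.6 -0.13 0.1 0 0;0.6 -0.027 0.022 0 0;0.6 0 0 0 0;0.6 0 0 0 0;0.6 0 0 0 0"}}

```text
time_s: 11.45
tcp_pos: [0.5672, -0.2213, 0.2497]
tool_rot: [-3.141, -0.0, 0.904]
wrist_force: [-1.2, -0.7, 0.5]
finger_gap: 0.0682
gripper_force: 0.0
```

Run:
```python
from h import *
go(.5665,-.2236,.098,51.6)
p,X=shot("w4")
for o in topfaces("w",p,X,(.5,.68,-.32,-.16,.1,.14)):print("short",*o)
b=X[(X[...,2]>.14)&(X[...,2]<.34)&(X[...,0]<.8)];dd=np.hypot(b[:,0]-.5665,b[:,1]+.2236);k=dd>.075;i=dd[k].argmin();print(b[k][i],dd[k][i])
```

```text
t 11.45 tcp [ 0.5672 -0.2213  0.2497] yaw 51.8 rp [-3.1411e+00 -2.0000e-04] gap 0.0682 F [-1.2 -0.7  0.5] | frac [-0.0091  0.004   0.6067] turn 0.0006
short 4256 4060 [ 565.9 -224.3] [83.6 49.3] 51.4 slope 0.117 updir 50.1 z 0.1218 [258. 178.]
[ 0.55501442 -0.31039842  0.18045946] 0.08755503817376123
```

View pics/w4.png

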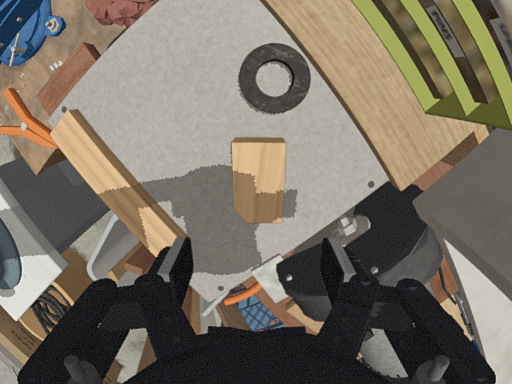

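The short wedge is at (232–285, 138–222), lined up with the tool. The nearest grinder point is 87 mm away, so I'll go down and grip it.

{"api": "apply_moves", "payload": {"increments": "0.6 -0.016 -0.001 0.1 0.001;0.6 0 0 0.12 0;0.6 0 0 0.12 0;0.6 0 0 0.12 0;0.6 0 0 0.08 0;0.6 0 0 0.06 0;0.6 0 0 0 0;-1 0 0 0 0;-1 0 0 0 0;-1 0 0 0 0;-1 0 0 0 0;-1 0 0 0 0;-1 0 0 0 0;-1 0 0 0 0"}}

```text
time_s: 12.9
tcp_pos: [0.5652, -0.2266, 0.1016]
tool_rot: [3.139, -0.001, 0.896]
wrist_force: [-0.5, 0.9, 6.6]
finger_gap: 0.0486
gripper_force: 64.6
```

Run:
```python
from h import *
go(.5659,-.2243,.25,83.4)
```

```text
t 12.9 tcp [ 0.5652 -0.2266  0.1016] yaw 51.32 rp [ 3.1388e+00 -5.0000e-04] gap 0.0486 F [-0.5  0.9  6.6] | frac [ 0.0093 -0.0022 -0.5938] turn -0.0891
```

{"api": "apply_moves", "payload": {"increments": "-1 0 0 -0.08 0;-1 0 0 -0.15 0;-1 0 0 -0.15 0;-1 0 0 -0.15 -0.0222;-1 0 0 -0.07 -0.0223;-1 0 0 0 -0.0223;-1 0 0 0 -0.0223;-1 0.13 -0.0118 0 0;-1 0.16 -0.0118 0 0;-1 0.16 -0.0118 0 0;-1 0.16 -0.0118 0 0;-1 0.16 -0.0118 0 0;-1 0.16 -0.0118 0 0;-1 0.16 -0.0118 0 0;-1 0.16 -0.0118 0 0;-1 0.16 -0.0118 0 0;-1 0.16 -0.0118 0 0;-1 0.172 -0.0116 0 0;-1 0 0 0 0;-1 0 0 0 0"}}

```text
time_s: 14.9
tcp_pos: [0.5817, 0.2109, 0.2492]
tool_rot: [-3.141, 0.001, 1.457]
wrist_force: [-0.3, -0.9, -0.9]
finger_gap: 0.0484
gripper_force: 63.9
```

Run:
```python
from h import *
go(.5831,.2097,.0627,83.4)
p,X=shot("w5")
m=(cv2.cvtColor(p,cv2.COLOR_BGR2HSV)[...,1]>85)&(X[...,2]>.2)&(X[...,2]<.3)&(X[...,1]>.1)
q=X[m];a=np.radians(83.4);u=[np.cos(a),np.sin(a)];n=[np.sin(a),-np.cos(a)];d=q[:,:2]-robot.read_state()["tcp_pos"][:2]
k=(abs(d@u)<.07)&(abs(d@n)<.03);print("held along",np.percentile(d[k]@u,[1,50,99]).round(4),"lat",np.percentile(d[k]@n,[1,99]).round(4),k.sum())
```

```text
t 14.9 tcp [0.5817 0.2109 0.2492] yaw 83.5 rp [-3.1407e+00  7.0000e-04] gap 0.0484 F [-0.3 -0.9 -0.9] | frac [-0.0037  0.0069  0.746 ] turn 0.0003
held along [-0.0357  0.0187  0.045 ] lat [-0.0252  0.0235] 16010
```

{"api": "apply_moves", "payload": {"increments": "-1 -0.0045 0.004 0.1 0;-1 0 0 0.15 0;-1 0 0 0.15 0;-1 0 0 0.15 0;-1 0 0 0.12 0;-1 0 0 0.05 0;-1 0 0 0 0;-1 0 0 0 0;-1 0 0 0 0"}}

```text
time_s: 15.85
tcp_pos: [0.5848, 0.209, 0.0722]
tool_rot: [3.138, -0.001, 1.455]
wrist_force: [-0.5, 0.5, 0.1]
finger_gap: 0.0488
gripper_force: 63.9
```

Run:
```python
from h import *
go(.5831,.2095,.0627,83.4)
```

```text
t 15.85 tcp [0.5848 0.209  0.0722] yaw 83.37 rp [ 3.1376e+00 -1.1000e-03] gap 0.0488 F [-0.5  0.5  0.1] | frac [ 0.0011 -0.007   0.0382] turn -0.0001
```

{"api": "apply_moves", "payload": {"increments": "-1 0.001 -0.007 0.02 0;-1 0 0 0.012 0;-1 0 0 0.008 0;-1 0 0 0 0;-1 0 0 0 0"}}

```text
time_s: 16.35
tcp_pos: [0.5819, 0.2099, 0.062]
tool_rot: [3.141, -0.0, 1.456]
wrist_force: [-4.1, 0.7, 10.6]
finger_gap: 0.0485
gripper_force: 65.2
```

{"api": "apply_moves", "payload": {"increments": "-1 0 0 -0.02 0;-1 0 0.006 0 0;-1 0 0 0.016 0;-1 0 0 0.006 0;-1 0 0 0.006 0;-1 0 0 0 0"}}

```text
time_s: 16.95
tcp_pos: [0.584, 0.2106, 0.0604]
tool_rot: [3.14, -0.002, 1.455]
wrist_force: [-5.8, 4.1, 15.5]
finger_gap: 0.0487
gripper_force: 66.1
```

{"api": "apply_moves", "payload": {"increments": "-1 0 0 0.006 0;-1 0 0 0.006 0;-1 0 0 0 0;-1 0 0 0 0"}}

```text
time_s: 17.35
tcp_pos: [0.585, 0.2114, 0.0584]
tool_rot: [3.137, -0.004, 1.455]
wrist_force: [-4.0, 7.1, 16.2]
finger_gap: 0.0481
gripper_force: 66.9
```

Run:
```python
from h import *
go(.5833,.2097,.0577,83.4)
```

```text
t 17.35 tcp [0.585  0.2114 0.0584] yaw 83.39 rp [ 3.1371 -0.0038] gap 0.0481 F [-4.   7.1 16.2] | frac [-0.0074 -0.0062  0.0028] turn -0.0
```

{"api": "apply_moves", "payload": {"increments": "0.5 -0.004 -0.003 0 0;0.5 0 0 0 0;0.5 0 0 0 0;0.5 0 0 0 0;0.5 0 0 0 0;0.5 0 0 -0.04 0;0.5 0 0 -0.1 0;0.5 0 0 -0.15 0;0.5 0 0 -0.15 0;0.5 -0.15 0 -0.1 0;0.5 -0.15 0 -0.1 0;0.5 -0.15 0 0 0;0.5 -0.05 0 0 0;0.5 0 0 0 0;0.5 0 0 0 0"}}

```text
time_s: 18.85
tcp_pos: [0.5673, 0.0848, 0.2145]
tool_rot: [-3.141, -0.001, 1.455]
wrist_force: [0.2, 0.3, 0.1]
finger_gap: 0.064
gripper_force: 0.0
```

Run:
```python
from h import *
go(.437,-.133,.25,90.9)
p,X=shot("w6")
z=np.load("pics/w6.npz")
hsv=cv2.cvtColor(p,cv2.COLOR_BGR2HSV)
for o in topfaces("w",p,X,(.5,.66,.1,.29,.066,.09)):print("short",*o)
for o in topfaces("w",p,X,(.5,.66,.1,.29,.03,.07)):print("long",*o)
for n in("scene","top"):
    p,d=robot.capture(n);X=cloud(n,d);np.savez(f"pics/{n}1.npz",p=p,d=d);cv2.imwrite(f"pics/{n}1.png",p)
    for o in topfaces(n,p,X,(.5,.66,.1,.29,.066,.09)):print(n,"short",*o)
```

```text
t 18.85 tcp [0.5673 0.0848 0.2145] yaw 83.39 rp [-3.1408e+00 -5.0000e-04] gap 0.064 F [0.2 0.3 0.1] | frac [-0.9255 -0.4177 -0.1423] turn -0.0209
short 2872 2821 [584.6 213.5] [84.8 49.2] 83.6 slope 0.004 updir 4.0 z 0.0775 [265.  48.]
long 655 405 [578.1 172. ] [28.1 47.8] 83.4 slope 0.077 updir 44.3 z 0.0516 [253.  94.]
scene short 513 433 [584.1 211.6] [85.5 50.7] 83.6 slope 0.016 updir 20.8 z 0.0779 [212. 176.]
top short 521 365 [583.  215.2] [84.3 49.2] 83.5 slope 0.009 updir 128.6 z 0.0781 [212. 228.]
```

View pics/w6.png

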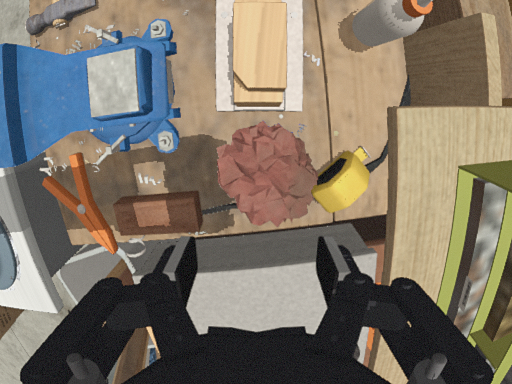

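The short wedge lies level on the long one, with its top at 78 mm. The pile spans columns 233–287 and rows 0–105, inside the outline. Next is the batten.

{"api": "apply_moves", "payload": {"increments": "0.6 0 0 -0.06 -0.0105;0.6 0 0 -0.06 -0.0104;0.6 -0.09 -0.055 0 0;0.6 -0.13 -0.08 0 0;0.6 -0.13 -0.08 0 0;0.6 -0.13 -0.08 0 0;0.6 -0.13 -0.08 0 0;0.6 -0.13 -0.08 0 0;0.6 -0.123 -0.08 0 0;0.6 0 0 0 0;0.6 0 0 0 0;0.6 0 0 0 0"}}

```text
time_s: 20.2
tcp_pos: [0.4378, -0.1327, 0.2447]
tool_rot: [-3.142, -0.0, 1.588]
wrist_force: [-0.1, -0.2, 0.3]
finger_gap: 0.068
gripper_force: 0.0
```

Run:
```python
from h import *
f="pics/w6.npz";p,_=wcloud(f)
for v in(98,103,106):print(v,"L",p[v,222:242,0].tolist(),"R",p[v,274:296,0].tolist())
print("col256",p[82:118,256,0].tolist())
p,X=shot("w7")
for o in topfaces("w",p,X,(.38,.52,-.27,.02,.1,.13)):print("bat",*o)
for o in topfaces("scene",*(lambda z:(z["p"],cloud("scene",z["d"])))(np.load("pics/scene1.npz")),(.38,.52,-.27,.02,.1,.13)):print("bat",*o)
go(.437,-.133,.098,90.9)
```

```text
98 L [213, 212, 209, 205, 203, 206, 206, 210, 194, 139, 136, 110, 121, 150, 147, 146, 143, 149, 152, 161] R [149, 152, 156, 161, 162, 164, 160, 156, 155, 182, 153, 176, 214, 212, 214, 212, 213, 212, 213, 214, 211, 212]
103 L [206, 207, 209, 210, 210, 211, 210, 215, 195, 145, 139, 106, 59, 60, 55, 56, 54, 58, 55, 61] R [65, 67, 61, 58, 62, 56, 68, 144, 207, 212, 141, 172, 218, 218, 216, 217, 216, 218, 220, 220, 219, 216]
106 L [210, 210, 207, 208, 209, 213, 214, 214, 208, 212, 214, 179, 160, 196, 171, 118, 98, 95, 96, 100] R [95, 100, 98, 94, 92, 143, 207, 216, 217, 212, 146, 182, 223, 218, 215, 214, 214, 212, 212, 211, 210, 212]
col256 [142, 141, 143, 140, 139, 113, 57, 55, 64, 105, 153, 160, 158, 156, 158, 157, 157, 156, 162, 141, 80, 56, 57, 56, 97, 223, 215, 160, 105, 101, 120, 120, 122, 120, 122, 123]
bat 7645 7645 [ 437.1 -132.8] [ 39.4 197.6] 1.0 slope 0.002 updir -61.8 z 0.1117 [256. 169.]
bat 2273 2043 [ 436.6 -134.3] [ 41.3 199.2] 0.8 slope 0.006 updir -6.8 z 0.1122 [287. 290.]
t 20.25 tcp [ 0.4378 -0.1326  0.2447] yaw 91.03 rp [-3.1415e+00 -4.0000e-04] gap 0.0684 F [-0.2 -0.   0.7] | frac [-0.0019 -0.0032  0.5868] turn 0.0004
```

{"api": "apply_moves", "payload": {"increments": "0.6 -0.002 -0.008 0.1 0;0.6 0 0 0.15 0;0.6 0 0 0.15 0;0.6 0 0 0.12 0;0.6 0 0 0.06 0;0.6 0 0 0.029 0;0.6 0 0 0 0;0.6 0 0 0 0;0.6 0 0 0 0"}}

```text
time_s: 21.15
tcp_pos: [0.4363, -0.1345, 0.0938]
tool_rot: [3.139, 0.001, 1.587]
wrist_force: [-0.7, 0.1, 0.3]
finger_gap: 0.0682
gripper_force: 0.0
```

{"api": "apply_moves", "payload": {"increments": "-1 0 0 0 0;-1 0 0 0 0;-1 0 0 0 0;-1 0 0 0 0;-1 0 0 0 0;-1 0 0 0 0;-1 0 0 0 0;-1 0 0 0 0;-1 0 0 0 0;-1 0 0 -0.02 0;-1 0 0 -0.05 0;-1 0 0 0 0"}}

```text
time_s: 22.35
tcp_pos: [0.4361, -0.1347, 0.1117]
tool_rot: [3.139, 0.002, 1.587]
wrist_force: [-0.4, -0.6, -0.9]
finger_gap: 0.0387
gripper_force: 61.5
```

Run:
```python
from h import *
go(.5912,.2715,.21,83.5)
```

```text
t 22.35 tcp [ 0.4361 -0.1347  0.1117] yaw 90.91 rp [3.139e+00 1.700e-03] gap 0.0387 F [-0.4 -0.6 -0.9] | frac [ 1.6142  0.647  -0.3941] turn 0.0206
```

{"api": "apply_moves", "payload": {"increments": "-1 0 0 -0.15 0;-1 0 0 -0.15 0;-1 0 0 -0.15 0.007;-1 0 0 -0.1 0.007;-1 0 0 0 0.0066;-1 0.12 0.031 0 0;-1 0.156 0.04 0 0;-1 0.156 0.04 0 0;-1 0.156 0.04 0 0;-1 0.156 0.04 0 0;-1 0.156 0.04 0 0;-1 0.156 0.04 0 0;-1 0.156 0.04 0 0;-1 0.156 0.04 0 0;-1 0.156 0.04 0 0;-1 0.155 0.04 0 0;-1 0 0 0 0;-1 0 0 0 0;-1 0 0 0 0"}}

```text
time_s: 24.25
tcp_pos: [0.5895, 0.27, 0.2472]
tool_rot: [-3.141, 0.001, 1.457]
wrist_force: [-0.0, 0.6, -1.3]
finger_gap: 0.0384
gripper_force: 61.5
```

Run:
```python
from h import *
go(.5911,.2700,.082,83.5)
t=robot.read_state()["tcp_pos"][:2]
a=np.radians(83.5);u=[np.cos(a),np.sin(a)];n=[np.sin(a),-np.cos(a)]
p,X=shot("w8")
m=(cv2.cvtColor(p,cv2.COLOR_BGR2HSV)[...,1]>85)&(X[...,2]>.22)&(X[...,2]<.3)&(X[...,1]>.1)
d=X[m][:,:2]-t;k=(abs(d@u)<.12)&(abs(d@n)<.03);print("held along",np.percentile(d[k]@u,[1,99]).round(4),"lat",np.percentile(d[k]@n,[1,99]).round(4))
q=d[k];print("angle",[round(v,2) for v in np.degrees(np.arctan2(*cv2.fitLine((q*1000).astype(np.float32),2,0,.01,.01).ravel()[1::-1][:2]))[None]], "z",np.polyfit(q@u,X[m][k][:,2],1))
```

```text
t 24.25 tcp [0.5895 0.27   0.2472] yaw 83.47 rp [-3.1409e+00  5.0000e-04] gap 0.0384 F [-0.   0.6 -1.3] | frac [0.0011 0.0067 0.6609] turn -0.0001
held along [-0.0409  0.1002] lat [-0.0201  0.0189]
angle [np.float32(84.12)] z [-0.00494363  0.26555078]
```

{"api": "apply_moves", "payload": {"increments": "-1 0.001 0.001 0.1 0;-1 0 0 0.15 0;-1 0 0 0.15 0;-1 0 0 0.12 0;-1 0 0 0.08 0;-1 0 0 0.03 0;-1 0 0 0 0;-1 0 0 0 0;-1 0 0 0 0"}}

```text
time_s: 25.2
tcp_pos: [0.5914, 0.271, 0.0922]
tool_rot: [3.138, -0.001, 1.457]
wrist_force: [-0.9, 0.0, -0.9]
finger_gap: 0.0387
gripper_force: 61.5
```

Run:
```python
from h import *
go(.5912,.2700,.0818,83.5)
```

```text
t 25.2 tcp [0.5914 0.271  0.0922] yaw 83.48 rp [ 3.1384e+00 -1.2000e-03] gap 0.0387 F [-0.9  0.  -0.9] | frac [-0.0042 -0.0005  0.0414] turn -0.0
```

{"api": "apply_moves", "payload": {"increments": "-1 -0.004 0 0.016 0;-1 0 0 0.01 0;-1 0 0 0.007 0;-1 0 0 0 0;-1 0 0 0 0"}}

```text
time_s: 25.7
tcp_pos: [0.59, 0.2699, 0.0817]
tool_rot: [3.142, 0.0, 1.457]
wrist_force: [0.1, 0.4, -0.7]
finger_gap: 0.0386
gripper_force: 61.5
```

{"api": "apply_moves", "payload": {"increments": "-1 0 0.003 0.004 0;-1 0 0 0 0;-1 0 0 0 0"}}

```text
time_s: 26.0
tcp_pos: [0.5909, 0.27, 0.0817]
tool_rot: [-3.142, -0.0, 1.457]
wrist_force: [-2.8, -0.2, 4.6]
finger_gap: 0.0388
gripper_force: 62.3
```

Contact at 4.6 N. Releasing.

{"api": "apply_moves", "payload": {"increments": "0.4 0 0 0 0;0.4 0 0 0 0;0.4 0 0 0 0;0.4 0 0 0 0;0.4 0 0 0 0;0.4 0 0 -0.03 0;0.4 0 0 -0.08 0;0.4 0 0 -0.15 0;0.4 0 0 -0.15 0;0.4 -0.15 0 -0.15 0;0.4 -0.2 0 -0.1 0;0.4 -0.2 0 0 0;0.4 -0.15 0 0 0;0.4 0 0 0 0;0.4 0 0 0 0"}}

```text
time_s: 27.5
tcp_pos: [0.5719, 0.1027, 0.2417]
tool_rot: [3.141, -0.0, 1.456]
wrist_force: [-0.7, 0.2, -1.2]
finger_gap: 0.0599
gripper_force: 0.0
```

Run:
```python
from h import *
go(.59,.27,.2,83.5)
p,X=shot("w9")
for o in topfaces("w",p,X,(.5,.66,.1,.4,.09,.11)):print("bat",*o)
for o in topfaces("w",p,X,(.5,.66,.1,.29,.066,.09)):print("short",*o)
for n in("scene","top"):
    p,d=robot.capture(n);X=cloud(n,d);cv2.imwrite(f"pics/{n}2.png",p)
    for o in topfaces(n,p,X,(.5,.66,.1,.4,.09,.11)):print(n,"bat",*o)
    if n=="scene":cv2.imwrite("pics/crop2.png",cv2.resize(p[110:230,140:300],None,fx=5,fy=5,interpolation=cv2.INTER_CUBIC))
```

```text
t 27.5 tcp [0.5719 0.1027 0.2417] yaw 83.4 rp [ 3.1407e+00 -4.0000e-04] gap 0.0599 F [-0.7  0.2 -1.2] | frac [ 0.673  -0.0051  0.167 ] turn -0.0003
bat 3121 3121 [585.5 224.8] [105.3  39.9] 83.3 slope 0.002 updir -149.6 z 0.0995 [257.  56.]
short 278 264 [606.1 208.7] [86.2 17.5] 73.4 slope 0.525 updir -5.9 z 0.0772 [278.  69.]
scene bat 893 796 [590.4 269.7] [201.2  42.5] 83.9 slope 0.006 updir -10.1 z 0.0997 [198. 160.]
top bat 1050 760 [589.1 272.9] [199.4  40.9] 83.5 slope 0.006 updir 161.9 z 0.1001 [192. 236.]
```

View pics/crop2.png

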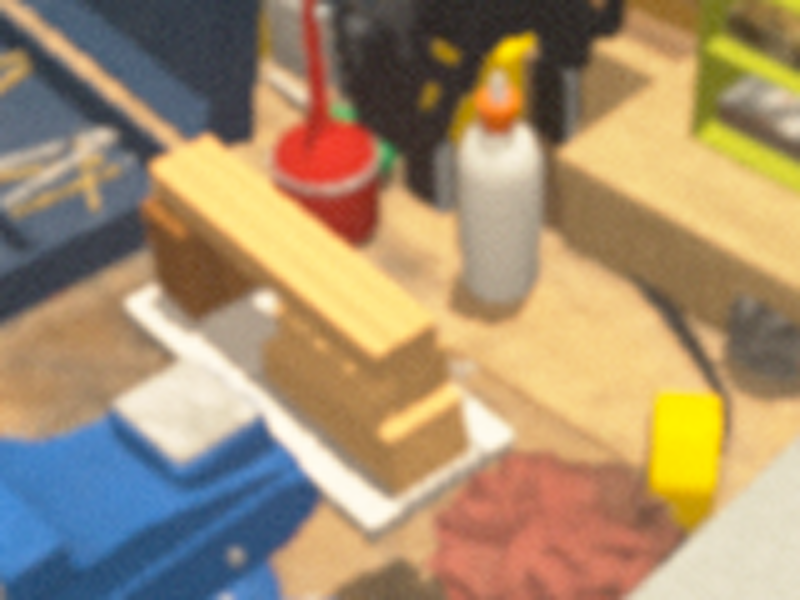

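View pics/w9.png

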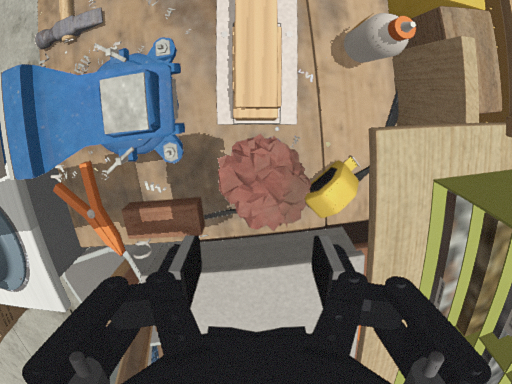

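The batten lies level from the riser to the pile (top at 0.100 m, slope under 0.006), along the board's middle. The pile stays inside the outline (columns 233–282, rows 0–122 of the wrist view). The robot touches nothing, so I'm handing in.

```bash
python3 -c "
from cell import robot
print(robot.job_done())"
```

```text
the job is handed in; nothing more can be done
None
```

I handed in the job at about 28 s. The longer offcut is in the pencilled outline, about 1 mm off centre, with the shorter one reversed on top and its top level at about 78 mm. The batten lies flat along the middle of the board, bearing on the riser and the pile.

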